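# Index a dessert cup on the spring-return turntable

## Task

Lift the filled dessert cup out of the mould block and stand it upright, let go, inside the raised ring on the turntable's plate. Then turn the turntable's dial clockwise past its first two clicks to the third, never on to the fourth, and finish while still holding it there against its return spring: do not let go of the dial. Leave the other cup, the roll of tape and the ring cutter where they are.

Things in the scene. Friction and masses are not known exactly. Their poses are not given: they have to be found in the camera images.
- cup_mid (a point): Centre, half-way up, of the filled paper dessert cup that stands in the mould: round, 42 mm tall, 58 mm across at the rim, narrowing to about 42 mm at the foot. z axis up. Origin 21 mm above its foot. About 0.075 kg. In the mould its upper 24 mm stand free above the block; grasp it across the rim with the fingertips just above the block.
- cup: The same cup; origin at the centre of its foot, z up.
- mould: Fixed aluminium mould block, 170 mm (its x) by 90 mm (its y) by 26 mm high, origin at the centre of its underside. Two round cavities 53 mm wide and 18 mm deep (floor 8 mm above the worktop) at x = +40 mm and x = -40 mm of its frame; the cup stands in the +x one, the other is empty. The block may stand at any yaw, to the left or right of the robot's centre line.
- turntable: Fixed white turntable housing, 320 mm (its x) by 140 mm (its y), top 30 mm above the worktop; origin at the centre of its underside, x axis pointing from the dial (at x = -85 mm) to the plate (at x = +85 mm). It stands on the other side of the centre line from the mould, its x axis within 0.2 rad of straight ahead of the robot, so the dial is at the near end. Five short marks on the housing round the dial: the long one is rest, then four clicks clockwise.
- plate_seat (a point): Centre of the top face of the steel plate (110 mm across), on its axis, 40 mm above the worktop, inside a raised ring 63 mm wide inside and 4 mm high in which the cup's foot stands. A seated cup's centre is 21 mm above this point. The plate turns with the dial, one to one.
- dial_grip_mid (a point): Point to grip the dial: on its vertical axis, 61 mm above the worktop. The grip is an upright bar 52 mm long (along this point's x axis), 14 mm thick (along y) and 30 mm high, whose top is 9 mm above this point and whose foot stands on the dial's round skirt (68 mm across, top 40 mm above the worktop, 21 mm below this point). The point turns with the dial; at rest the bar lies along the housing's long axis.
- dial: The whole dial, round skirt and bar; origin on its axis at the housing top, 30 mm above the worktop; x axis along the bar, z up.
- dial_turn (a joint): Angle of the dial, rad: 0 at rest, growing clockwise seen from above. Clicks at 0.4, 0.8, 1.2 (the third) and 1.6; end stop 1.75. A spring always turns it back to 0 when released (about 0.08 N m at rest, 0.18 N m at the third click), and the clicks add up to 0.06 N m either way; no click holds it by itself. It counts as at the third click from 1.05 to 1.35.
- other_cup: Bystander: a second filled dessert cup, 58 mm across, 42 mm tall, standing on the worktop between the mould and the turntable; origin at its foot. Leave alone.
- tape: Bystander: roll of masking tape lying flat, 82 mm across, 24 mm high; origin at its underside. Leave alone.
- ring_cutter: Bystander: open steel ring cutter, 71 mm across, 36 mm high; origin at its underside. Leave alone.
Not all that is in view belongs to the job. Leave any orange or pink look-alike of the cup alone.

How it is judged:
By the outcome, as a careful person would: the job done as asked, in the order asked, and still so for the second after the job is handed in, while the arm keeps its last pose, push and grip.
It also fails if it takes over 48 s, if anything falls off the work surface, if the arm or the gripper's body presses on something with over 40 N, if the wrist force passes 120 N, or if a joint passes its speed limit or range.

## Robot

A 6-joint arm with a two-finger parallel gripper is mounted at the origin on a cart in front of the work surface, level with it; the furniture and walls round the work are solid. World frame = base frame: x ahead of the robot, y to its left, z up, the work surface at z = 0. Lengths are in m, angles in degrees, forces in N, time in s.
With the tool pointing down it reaches from about 0.35 to 0.875 m from the base axis. Payload 4.2 kg.
Tool frame: the origin (TCP) lies between the finger pads; the fingertips stand 8 mm ahead of it and the grasp point (between the pads) lies 11 mm behind it; x points along the fingers, y is the direction in which the jaws open and shut, and the axes are right-handed (so a half turn about x gives the same grasp; the last joint's range is limited). The gripper opens to 87 mm and grips with 3 to 60 N. Pads are 19 mm wide; open, the fingers measure 117 mm over their backs; the gripper's body (75 mm by 190 mm) begins 51 mm behind the grasp point.
Start: joints at [-57.892, 22.042, 0.453, 0, -68.411, -14.817], TCP at [0.186, -0.597, 0.231] pointing down, gripper open.
Joint ranges: [-179.83, 179.83], [-69.29, 118.12], [-61.27, 80.66], [-181.25, 117.63], [-171.15, -9.14], [-177.46, 177.46]. Speed limits (degrees/s): [159.86, 159.86, 180, 180, 180, 180].

## Interface

Orientations are given as a 3x3 rotation matrix whose columns are the frame's x, y, z axes.
In Python, from station import r gives the robot as it stands. The module is installed in compiled form; this text tells all that it offers.
- The arm moves only by the tool move_arm, never from a script. Its argument "increments" is one flat list of numbers, 7 for each row, row after row: the turn, a rotation vector about the tool's x, y, z in degrees, then the shift along the tool's x, y, z in m, then the finger opening in m, from 0 to 0.087. A call has 1 to 12 rows; each row is the pose to reach, as a shift and turn from the pose commanded when the call began, along the tool's axes at that moment; what a row does not reach only later rows make up. A row lasts 1/12 s, in which the tool goes at most 41.7 mm and 7.16 degrees, less where a joint would pass 70% of its speed; a pose out of reach is approached as far as the arm can. A call with a gripper value outside its range is refused whole. The fingers move at their own pace and stop on an object; the grip force is fixed at half the most. Time passes only in rows, so rows that repeat a pose let the fingers close. It gives the time, the measured TCP pose, the force and the opening at its end, in the units of the state.
- r.sense(): the state, without advancing time (a new reading comes with each control period).
- r.capture(name): name is "side" or "top" or "wrist"; returns the picture (480x640x3 uint8, red, green, blue); there is no depth.
- r.calibration(name): a dict with "fx", "fy", "cx", "cy" (pixels), "rvec" (rotation vector, rad) and "tvec" (3), from world to camera coordinates, as OpenCV has them; the wrist camera has in their place "tool_from_camera" (4x4, takes a point from camera to tool coordinates, whose origin is the TCP and whose axes are the tool frame's). Camera axes: x right, y down, z forward; pixel columns grow to the right and rows downward; lengths in m; the calibration is good to about 2 mm. A picture is of the moment at which its call begins: read the wrist's pose just before it. calibration takes no time and is no camera call.
- r.finish_job(): hands the job in, once; it reports no verdict.
The state is a dict: "time_s": time; "joints": joint angles; "joint_velocities": joint speeds; "effort": joint torques, N m; "tcp_pos": TCP position; "ee_rot": TCP orientation; "wrist_force": force on the tool from outside, world axes, zero at the start; "moment": the same for the moment, N m; "gripper_width": opening from 0.0 (shut) to 1.0 (fully open).
Only numpy, scipy, OpenCV 4.12 (cv2) and the standard library are available. Lean on these libraries where they do the work, as an engineer would, in place of code of your own. Each camera call takes 0.05 s, during which the arm holds its last target.

## Working session

There is one attempt and no reset: what is moved stays moved. The work goes in short steps, Python scripts to look and compute and a tool call to move; the robot and the scene stay as the last step left them, time stands still between calls to the robot, and variables do not carry over. Pictures are saved under pics/ and viewed, and the job is handed in when it is done.

Besides the shell and the picture viewer there is one more tool, called after "Call:" as name(argument=value, ...), one argument or row to a line, values as JSON. move_arm: Moves the arm, as the interface text tells. Its arguments: {"type":"object","properties":{"increments":{"type":"array","items":{"type":"number"}}},"required":["increments"]}

```bash
mkdir -p pics; cat > h.py <<'E'
import numpy as np, cv2
from station import r
def save(n,img): cv2.imwrite(f'pics/{n}.png',cv2.cvtColor(img,cv2.COLOR_RGB2BGR))
def cam(name,st=None):
    c=r.calibration(name)
    K=np.array([[c['fx'],0,c['cx']],[0,c['fy'],c['cy']],[0,0,1.]])
    if 'rvec' in c:
        R=cv2.Rodrigues(np.array(c['rvec'],float))[0]; t=np.array(c['tvec'],float).ravel()
        return K,R.T,-R.T@t   # K, R_wc, origin
    T=np.array(c['tool_from_camera']); Rw=np.array(st['ee_rot']); p=np.array(st['tcp_pos'])
    return K,Rw@T[:3,:3],Rw@T[:3,3]+p
def ray(C,uv,z):
    K,R,o=C; d=R@np.linalg.inv(K)@np.array([uv[0],uv[1],1.]); return o+d*(z-o[2])/d[2]
def proj(C,P):
    K,R,o=C; q=K@(R.T@(np.array(P)-o)); return q[:2]/q[2]
E
python3 - <<'E'
from h import *
s=r.sense()
print({k:np.round(v,3).tolist() for k,v in s.items()})
for n in ['side','top','wrist']:
    s=r.sense();save(n+'0',r.capture(n)); print(n,cam(n,s))
E
```

```text
{'time_s': 0.0, 'joints': [-57.89, 22.091, 0.38, -0.031, -68.41, -14.816], 'joint_velocities': [-0.051, 0.053, 0.073, -0.006, -0.066, -0.001], 'effort': [-0.002, -39.067, 18.741, 4.22, 0.011, -0.0], 'tcp_pos': [0.186, -0.596, 0.229], 'ee_rot': [[-0.001, -0.297, 0.955], [0.002, 0.955, 0.297], [-1.0, 0.002, -0.0]], 'wrist_force': [-0.659, -0.604, 0.572], 'moment': [0.004, -0.034, 0.056], 'gripper_width': 0.998}
side (array([[504.01411072,   0.        , 318.69887606],
       [  0.        , 504.01411072, 232.61416806],
       [  0.        ,   0.        ,   1.        ]]), array([[-0.99793195,  0.02037331, -0.0609651 ],
       [ 0.0602818 ,  0.62587069, -0.77759372],
       [ 0.02231411, -0.7796607 , -0.6258045 ]]), array([0.60330994, 0.92403426, 0.78602729]))
top (array([[619.39969027,   0.        , 316.0575186 ],
       [  0.        , 619.39969027, 245.04108665],
       [  0.        ,   0.        ,   1.        ]]), array([[ 0.01526902, -0.98982654,  0.1414577 ],
       [-0.99973085, -0.01264179,  0.01945272],
       [-0.01746654, -0.14171665, -0.98975316]]), array([0.39780395, 0.06132764, 1.21862448]))
wrist (array([[379.22544708,   0.        , 325.29095735],
       [  0.        , 379.22544708, 237.57904511],
       [  0.        ,   0.        ,   1.        ]]), array([[-0.29797042,  0.92629156,  0.23064599],
       [ 0.95457352,  0.288701  ,  0.07376402],
       [ 0.00173926,  0.24214805, -0.97023775]]), array([ 0.12281223, -0.61566513,  0.38432404]))
```

View pics/top0.png

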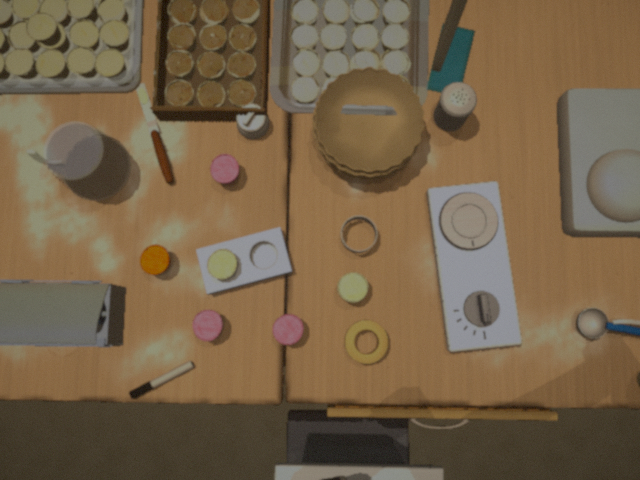

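View pics/side0.png

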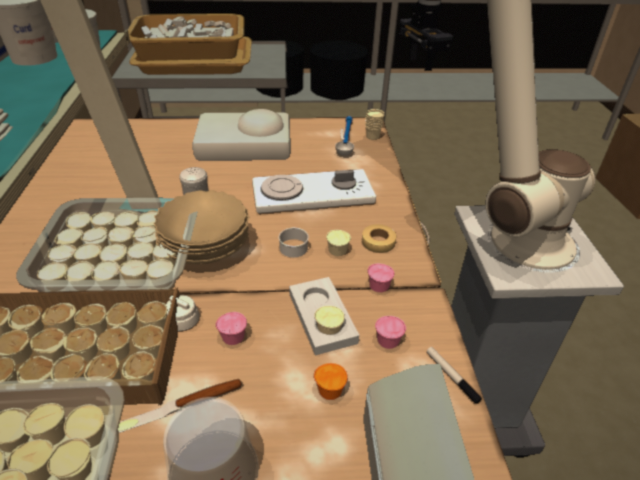

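View pics/wrist0.png

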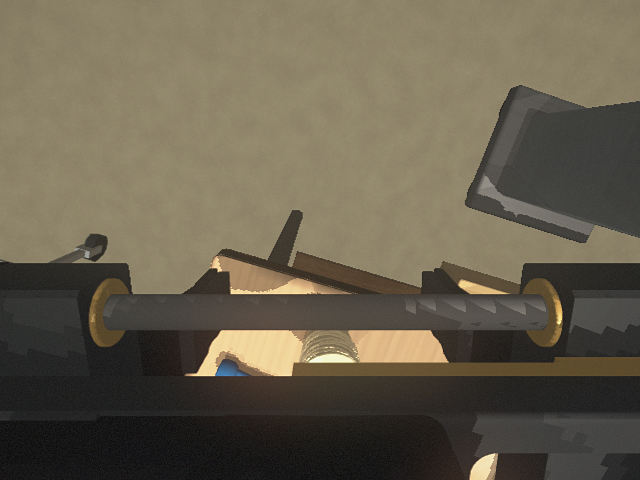

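The top view shows several cup-like things:

| Thing | Top-view pixel | Role |
|---|---|---|
| Pale-green cup in mould | (223,265) | the one meant, in a cavity of the white block |
| Pale-green cup on worktop | (353,288) | other_cup |
| Pink cups | (225,169), (208,325), (288,330) | look-alikes |
| Orange cup | (155,260) | look-alike |

The turntable's plate is at about (469,220) and its dial at (481,309). I'll check an enlarged crop and measure.

```bash
cat > m.py <<'E'
from h import *
top=cv2.cvtColor(cv2.imread('pics/top0.png'),cv2.COLOR_BGR2RGB); side=cv2.cvtColor(cv2.imread('pics/side0.png'),cv2.COLOR_BGR2RGB)
a=cv2.resize(top[210:310,180:320],None,fx=4,fy=4,interpolation=cv2.INTER_CUBIC)
b=cv2.resize(top[170:360,415:535],None,fx=3,fy=3,interpolation=cv2.INTER_CUBIC)
c=np.zeros((600,800,3),np.uint8)
c[:400,:400]=a[:, :400] if 0 else cv2.resize(a,(400,286))[:286].repeat(1,0) if 0 else 0
a=cv2.resize(a,(430,307)); c[:307,:430]=a; c[:570,435:795]=b
d=cv2.resize(side[270:360,280:370],(290,290)); c[308:598,:290]=d
save('crop0',c)
hsv=cv2.cvtColor(top,cv2.COLOR_RGB2HSV)
for p in [(223,265),(353,288),(225,250),(440,300),(469,220),(475,320),(483,300)]: print(p,hsv[p[1],p[0]],top[p[1],p[0]])
hs=cv2.cvtColor(side,cv2.COLOR_RGB2HSV)
for p in [(330,319),(338,238)]: print(p,hs[p[1],p[0]])
E
python3 m.py
```

```text
(223, 265) [ 31  79 149] [147 149 103]
(353, 288) [ 30  65 148] [148 148 110]
(225, 250) [ 27  79 138] [138 133  95]
(440, 300) [ 16 103 109] [109  88  65]
(469, 220) [ 17  49 146] [146 134 118]
(475, 320) [ 16  44 110] [110 101  91]
(483, 300) [ 13  41 119] [119 108 100]
(330, 319) [ 31  80 223]
(338, 238) [ 31  79 223]
```

View pics/crop0.png

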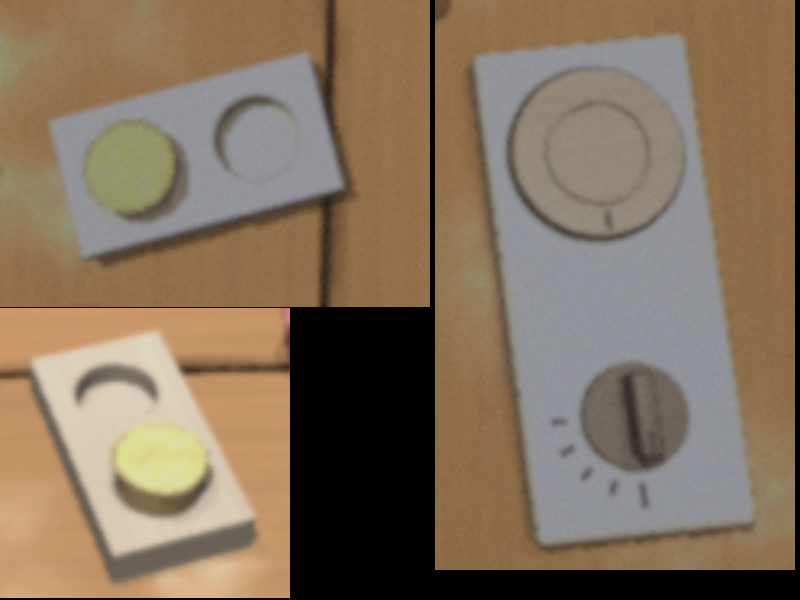

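The crop confirms it: the pale-green cup stands in the block's left cavity and the right one is empty. The turntable shows the ring on its plate, the dial bar and five marks. Next I measure positions.

```bash
cat > m2.py <<'E'
from h import *
top=cv2.cvtColor(cv2.imread('pics/top0.png'),cv2.COLOR_BGR2RGB); side=cv2.cvtColor(cv2.imread('pics/side0.png'),cv2.COLOR_BGR2RGB)
def blob(img,seed,lo,hi,box):
    h=cv2.cvtColor(img,cv2.COLOR_RGB2HSV); m=cv2.inRange(h,lo,hi); x0,y0,x1,y1=box
    k=np.zeros_like(m);k[y0:y1,x0:x1]=m[y0:y1,x0:x1]
    k=cv2.morphologyEx(k,cv2.MORPH_CLOSE,np.ones((3,3)))
    cs=cv2.findContours(k,cv2.RETR_EXTERNAL,cv2.CHAIN_APPROX_NONE)[0]
    return max(cs,key=cv2.contourArea)
T=cam('top');S=cam('side')
for n,img,C,box,z in [('cup top',top,T,(200,240,245,290),.05),('cup side',side,S,(305,300,355,342),.05),('oth top',top,T,(330,268,375,310),.042),('oth side',side,S,(318,225,360,260),.042)]:
    c=blob(img,None,(25,58,90 if C is T else 170),(40,255,255),box); e=cv2.fitEllipse(c)
    print(n,np.round(e,1).tolist() if 0 else e,ray(C,e[0],z).round(4))
for n,box,z in [('mould',(190,220,300,300),.026),('tt',(420,175,530,360),.03)]:
    h=cv2.cvtColor(top,cv2.COLOR_RGB2HSV); print(n,h[295 if n=='tt' else 285, 450 if n=='tt' else 225])
    m=cv2.inRange(h,(90,0,60),(150,70,255)); k=np.zeros_like(m);x0,y0,x1,y1=box;k[y0:y1,x0:x1]=m[y0:y1,x0:x1]
    c=max(cv2.findContours(cv2.morphologyEx(k,cv2.MORPH_CLOSE,np.ones((5,5))),cv2.RETR_EXTERNAL,cv2.CHAIN_APPROX_NONE)[0],key=cv2.contourArea)
    W=np.array([ray(T,p[0],z)[:2] for p in cv2.convexHull(c)],np.float32)
    rc=cv2.minAreaRect(W); print(n,rc, cv2.boxPoints(rc).round(3).tolist())
# plate disc, pinkish
h=cv2.cvtColor(top,cv2.COLOR_RGB2HSV)
c=blob(top,None,(5,20,90),(25,70,255),(436,188,503,254)); e=cv2.fitEllipse(cv2.convexHull(c)); print('plate',e,ray(T,e[0],.04).round(4),ray(T,e[0],.04).round(4))
c=blob(top,None,(5,20,40),(25,70,255),(459,287,503,330)); e=cv2.fitEllipse(cv2.convexHull(c)); print('skirt',e,ray(T,e[0],.04).round(4))
E
python3 m2.py
python3 - <<'E'
import sys;sys.path.insert(0,'.')
from h import *
top=cv2.imread('pics/top0.png');side=cv2.imread('pics/side0.png')
cv2.imwrite('pics/crop1.png',np.vstack([cv2.resize(top[380:480,280:600],(800,250)),cv2.resize(side[140:270,240:440],(540,350)).__class__(0) if 0 else np.pad(cv2.resize(side[140:270,240:440],(540,350)),((0,0),(0,260),(0,0)))]))
E
```

```text
cup top ((221.99041748046875, 263.8939208984375), (27.681093215942383, 29.070178985595703), 34.24689483642578) [0.5263 0.2628 0.05  ]
cup side ((329.57220458984375, 315.910400390625), (20.793476104736328, 28.06953239440918), 95.7625961303711) [0.5261 0.2674 0.05  ]
oth top ((352.616943359375, 287.1123352050781), (27.585491180419922, 28.286836624145508), 159.79530334472656) [0.4862 0.0138 0.042 ]
oth side ((337.9620361328125, 237.43580627441406), (14.064364433288574, 22.124309539794922), 94.19258880615234) [0.4869 0.019  0.042 ]
mould [120   7 152]
mould ((0.5367652773857117, 0.22451794147491455), (0.08882756531238556, 0.16855162382125854), 15.865310668945312) [[0.47099998593330383, 0.2930000126361847], [0.5170000195503235, 0.13099999725818634], [0.6029999852180481, 0.15600000321865082], [0.5559999942779541, 0.3179999887943268]]
tt [113  15 153]
tt ((0.5352582335472107, -0.21850016713142395), (0.3104833662509918, 0.1314234584569931), 6.9319329261779785) [[0.37299999594688416, -0.1720000058412552], [0.3889999985694885, -0.3019999861717224], [0.6970000267028809, -0.26499998569488525], [0.6809999942779541, -0.13500000536441803]]
plate ((468.1477966308594, 220.84765625), (57.17153549194336, 58.740535736083984), 111.29741668701172) [ 0.617  -0.2076  0.04  ] [ 0.617  -0.2076  0.04  ]
skirt ((480.9962158203125, 308.54327392578125), (34.40995407104492, 35.74429702758789), 139.26065063476562) [ 0.4493 -0.2285  0.04  ]
```

View pics/crop1.png

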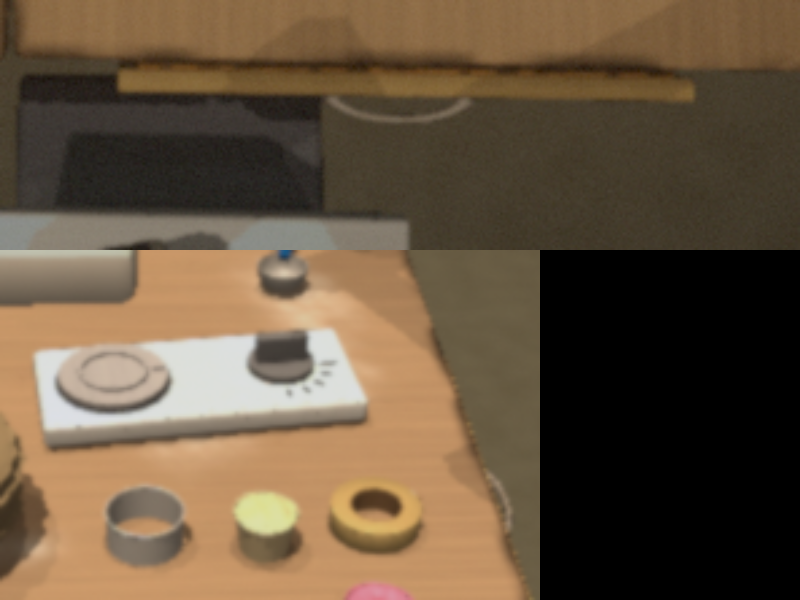

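Call:
move_arm(
  increments=[0, 0, 0, 0.002, 0.03, 0.024, 0.087, 0, 0, 0, 0.005, 0.06, 0.048, 0.087, 0, 0, 0, 0.008, 0.09, 0.072, 0.087, 0, 0, 0, 0.01, 0.12, 0.096, 0.087, 0, 0, 0, 0.012, 0.15, 0.12, 0.087, 0, 0, 0, 0.015, 0.18, 0.144, 0.087, 0, 0, 0, 0.018, 0.21, 0.168, 0.087, 0, 0, 0, 0.02, 0.24, 0.192, 0.087, 0, 0, 0, 0.022, 0.27, 0.216, 0.087, 0, 0, 0, 0.025, 0.3, 0.24, 0.087, 0, 0, 0, 0.028, 0.33, 0.264, 0.087, 0, 0, 0, 0.03, 0.36, 0.29, 0.087],
)

```text
time_s: 1.15
tcp_pos: [0.3554, -0.165, 0.2004]
ee_rot: [[0.0, -0.297, 0.955], [0.0, 0.955, 0.297], [-1.0, 0.0, 0.0]]
wrist_force: [0.9, -0.0, 0.3]
gripper_width: 0.995
```

Call:
move_arm(
  increments=[0, 0, 0, 0.004, 0.03, 0.024, 0.087, 0, 0, 0, 0.008, 0.06, 0.048, 0.087, 0, 0, 0, 0.012, 0.09, 0.072, 0.087, 0, 0, 0, 0.016, 0.12, 0.096, 0.087, 0, 0, 0, 0.02, 0.15, 0.12, 0.087, 0, 0, 0, 0.025, 0.18, 0.144, 0.087, 0, 0, 0, 0.03, 0.21, 0.168, 0.087, 0, 0, 0, 0.035, 0.24, 0.192, 0.087, 0, 0, 0, 0.04, 0.27, 0.216, 0.087, 0, 0, 0, 0.045, 0.3, 0.24, 0.087, 0, 0, 0, 0.05, 0.33, 0.266, 0.087, 0, 0, 0, 0.05, 0.36, 0.29, 0.087],
)

```text
time_s: 2.15
tcp_pos: [0.5253, 0.2646, 0.1491]
ee_rot: [[-0.002, -0.297, 0.955], [-0.001, 0.955, 0.297], [-1.0, -0.001, -0.002]]
wrist_force: [0.9, -0.2, 1.2]
gripper_width: 1.001
```

Call:
move_arm(
  increments=[0, 0, 0, 0, 0, 0, 0.087, 0, 0, 0, 0, 0, 0, 0.087],
)

```text
time_s: 2.32
tcp_pos: [0.5256, 0.2647, 0.1493]
ee_rot: [[-0.001, -0.299, 0.954], [-0.001, 0.954, 0.299], [-1.0, -0.001, -0.002]]
wrist_force: [-0.3, -1.1, 0.5]
gripper_width: 0.996
```

```bash
python3 - <<'E'
from h import *
s=r.sense(); im=r.capture('wrist'); save('w1',im); print(s['tcp_pos'],s['time_s'],s['wrist_force'])
C=cam('wrist',s); h=cv2.cvtColor(im,cv2.COLOR_RGB2HSV); m=cv2.inRange(h,(25,58,90),(40,255,255)); print(proj(C,[.526,.263,.05]))
cs=cv2.findContours(m,cv2.RETR_EXTERNAL,cv2.CHAIN_APPROX_NONE)[0]
for c in sorted(cs,key=cv2.contourArea)[-3:]:
  if len(c)>20:
    e=cv2.fitEllipse(c);print(e,ray(C,e[0],.05))
E
```

```text
[0.52560185 0.2646729  0.14934057] 2.3167 [-0.27087037 -1.11305255  0.46496756]
[322.30560732 240.90012529]
((321.47198486328125, 206.5106201171875), (6.3729166984558105, 26.434751510620117), 85.1185302734375) [0.50322694 0.25529534 0.05      ]
((8.04751968383789, 75.14810180664062), (19.883207321166992, 75.75838470458984), 177.76181030273438) [0.48287543 0.04385033 0.05      ]
((326.1385498046875, 249.31773376464844), (51.83305740356445, 76.444091796875), 90.15171813964844) [0.53097332 0.26734827 0.05      ]
```

View pics/w1.png

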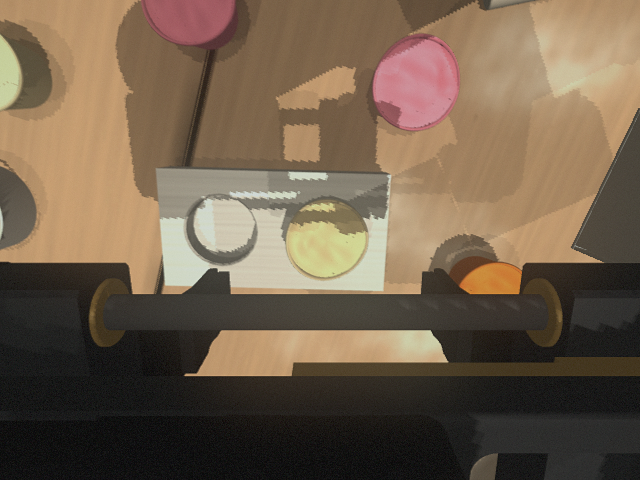

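The wrist view shows the cup at about (327,238), between the jaws. The three cameras agree on about (0.525, 0.265), so I go straight down.

Call:
move_arm(
  increments=[0, 0, 0, 0.02, 0, 0, 0.087, 0, 0, 0, 0.045, 0, 0, 0.087, 0, 0, 0, 0.07, 0, 0, 0.087, 0, 0, 0, 0.09, 0, 0, 0.087, 0, 0, 0, 0.102, 0, 0, 0.087, 0, 0, 0, 0.109, 0, 0, 0.087, 0, 0, 0, 0.111, 0, 0, 0.087, 0, 0, 0, 0.111, 0, 0, 0.087],
)

```text
time_s: 3.03
tcp_pos: [0.5255, 0.2624, 0.0398]
ee_rot: [[-0.0, -0.297, 0.955], [-0.0, 0.955, 0.297], [-1.0, -0.0, -0.0]]
wrist_force: [0.0, -0.2, 0.5]
gripper_width: 1.001
```

```bash
python3 - <<'E'
from h import *
s=r.sense(); im=r.capture('wrist'); save('w2',im); print(s['tcp_pos'],s['wrist_force'])
E
```

```text
[0.52553872 0.26244473 0.03982759] [ 0.00341256 -0.16169131  0.49174428]
```

View pics/w2.png

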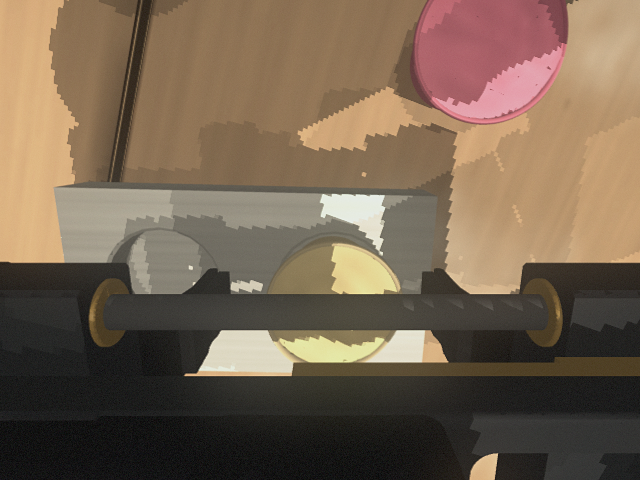

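```bash
python3 - <<'E'
from h import *
s=r.sense(); C=cam('wrist',s); print(s['tcp_pos']);print(proj(C,[.5255,.2624,.05]),proj(C,s['tcp_pos']))
im=cv2.cvtColor(cv2.imread('pics/w2.png'),cv2.COLOR_BGR2RGB);h=cv2.cvtColor(im,cv2.COLOR_RGB2HSV); m=cv2.inRange(h,(24,58,80),(40,255,255))
m=cv2.morphologyEx(m,cv2.MORPH_OPEN,np.ones((5,5)));cs=[c for c in cv2.findContours(m,cv2.RETR_EXTERNAL,cv2.CHAIN_APPROX_NONE)[0] if cv2.contourArea(c)>200 and 250<c[:,0,0].mean()<420]
P=np.vstack(cs)[:,0]; W=np.array([ray(C,p,.05)[:2] for p in P],np.float32); print(P.min(0),P.max(0),cv2.minEnclosingCircle(W))
E
```

```text
[0.52594559 0.26290529 0.04045246]
[323.38726836 305.59032567] [324.29255135 297.70906168]
[283 246] [394 362] ((0.5255268812179565, 0.26664501428604126), 0.027156677097082138)
```

Call:
move_arm(
  increments=[0, 0, 0, 0.002, 0.003, 0, 0.087, 0, 0, 0, 0.002, 0.003, 0, 0.05, 0, 0, 0, 0.002, 0.003, 0, 0.05, 0, 0, 0, 0.002, 0.003, 0, 0.05, 0, 0, 0, 0.002, 0.003, 0, 0.045, 0, 0, 0, 0.002, 0.003, 0, 0.045, 0, 0, 0, 0.002, 0.003, 0, 0.045, 0, 0, 0, 0.002, 0.003, 0, 0.045],
)

```text
time_s: 3.75
tcp_pos: [0.5247, 0.266, 0.0376]
ee_rot: [[0.0, -0.297, 0.955], [0.0, 0.955, 0.297], [-1.0, 0.0, 0.0]]
wrist_force: [-0.1, 0.3, 1.4]
gripper_width: 0.628
```

Call:
move_arm(
  increments=[0, 0, 0, 0, 0, 0, 0.045, 0, 0, 0, -0.003, 0, 0, 0.045, 0, 0, 0, -0.01, 0, 0, 0.045, 0, 0, 0, -0.02, 0, 0, 0.045, 0, 0, 0, -0.035, 0, 0, 0.045, 0, 0, 0, -0.055, 0, 0, 0.045, 0, 0, 0, -0.075, 0, 0, 0.045, 0, 0, 0, -0.09, 0, 0, 0.045, 0, 0, 0, -0.1, 0, 0, 0.045, 0, 0, 0, -0.105, 0, 0, 0.045, 0, 0, 0, -0.105, 0, 0, 0.045],
)

```text
time_s: 4.67
tcp_pos: [0.5251, 0.2664, 0.144]
ee_rot: [[0.002, -0.297, 0.955], [0.002, 0.955, 0.297], [-1.0, 0.001, 0.002]]
wrist_force: [-0.0, -0.5, -1.5]
gripper_width: 0.636
```

```bash
python3 - <<'E'
from h import *
s=r.sense(); a=r.capture('wrist'); b=r.capture('side');save('w3',a); save('s3',cv2.resize(b[180:380,220:440],(770,560) if 0 else (660,600))); print(s['tcp_pos'],s['wrist_force'],s['gripper_width'])
E
```

```text
[0.52508053 0.26635498 0.14404399] [-0.02568897 -0.52148627 -1.45026656] 0.6362250455452754
```

View pics/w3.png

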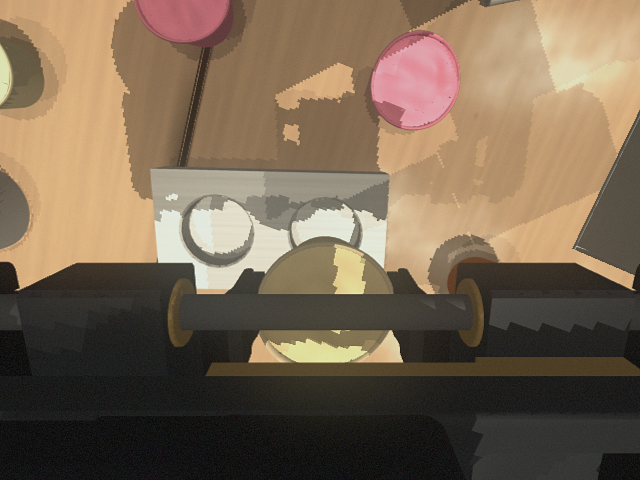

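View pics/s3.png

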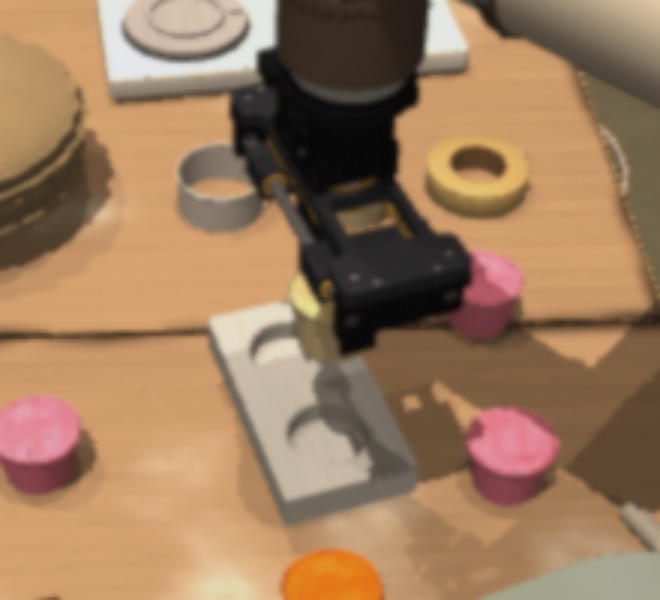

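The cup is held upright (width 0.636) and its cavity in the mould is empty. Now I carry it over to the plate.

Call:
move_arm(
  increments=[0, 0, 0, -0.002, -0.008, -0.001, 0.045, 0, 0, 0, -0.005, -0.022, -0.002, 0.045, 0, 0, 0, -0.01, -0.045, -0.005, 0.045, 0, 0, 0, -0.01, -0.075, -0.008, 0.045, 0, 0, 0, -0.01, -0.11, -0.012, 0.045, 0, 0, 0, -0.01, -0.145, -0.016, 0.045, 0, 0, 0, -0.01, -0.18, -0.02, 0.045, 0, 0, 0, -0.01, -0.215, -0.024, 0.045, 0, 0, 0, -0.01, -0.25, -0.027, 0.045, 0, 0, 0, -0.01, -0.285, -0.031, 0.045, 0, 0, 0, -0.01, -0.32, -0.035, 0.045, 0, 0, 0, -0.01, -0.355, -0.039, 0.045],
)

```text
time_s: 5.77
tcp_pos: [0.5922, -0.0875, 0.1522]
ee_rot: [[-0.001, -0.297, 0.955], [-0.0, 0.955, 0.297], [-1.0, 0.0, -0.001]]
wrist_force: [1.0, 0.9, -1.0]
gripper_width: 0.632
```

Call:
move_arm(
  increments=[0, 0, 0, 0, -0.033, -0.003, 0.045, 0, 0, 0, 0, -0.062, -0.006, 0.045, 0, 0, 0, 0, -0.085, -0.009, 0.045, 0, 0, 0, 0, -0.104, -0.011, 0.045, 0, 0, 0, 0, -0.116, -0.013, 0.045, 0, 0, 0, 0, -0.122, -0.014, 0.045, 0, 0, 0, 0, -0.125, -0.0145, 0.045, 0, 0, 0, 0, -0.125, -0.0145, 0.045, 0, 0, 0, 0, -0.125, -0.0145, 0.045],
)

```text
time_s: 6.52
tcp_pos: [0.6161, -0.2075, 0.1525]
ee_rot: [[-0.0, -0.298, 0.955], [0.0, 0.955, 0.298], [-1.0, 0.0, -0.0]]
wrist_force: [0.3, -0.5, -1.4]
gripper_width: 0.631
```

```bash
python3 - <<'E'
from h import *
s=r.sense(); a=r.capture('wrist'); b=r.capture('side');t=r.capture('top');save('w4',a); save('t4',t);save('s4raw',b);save('s4',cv2.resize(b[100:280,220:440],(733,600))); print(s['tcp_pos'],s['wrist_force'],s['gripper_width'],s['time_s'])
print(np.round(s['ee_rot'],4).tolist())
C=cam('wrist',s);print(proj(C,[.6175,-.2078,.04]),proj(cam('side'),[.6175,-.2078,.04]))
E
```

```text
[ 0.6160578  -0.20752224  0.15250066] [ 0.30833133 -0.46260235 -1.36132828] 0.630821772198127 6.5167
[[-0.0004, -0.2979, 0.9546], [0.0002, 0.9546, 0.2979], [-1.0, 0.0003, -0.0003]]
[323.72694057 238.0819817 ] [281.61728844 185.2704079 ]
```

View pics/w4.png

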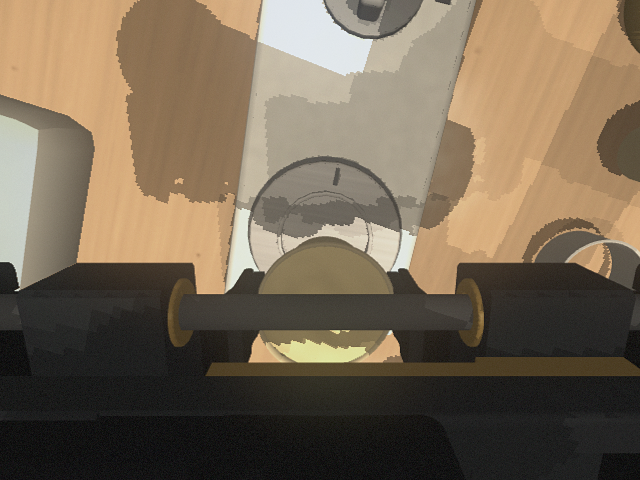

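View pics/s4.png

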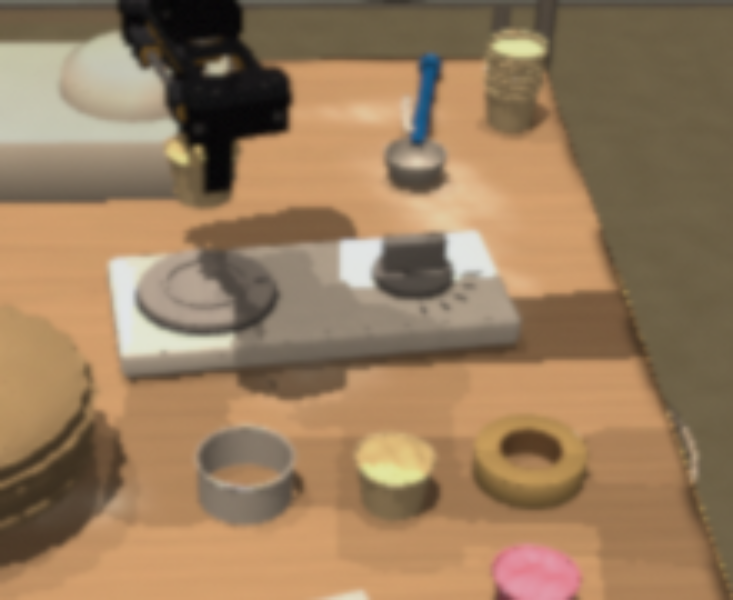

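The wrist view shows the plate centred at about (325,234) against a predicted (324,238), so we're within about 3 mm. The ring allows ±10 mm, so I lower.

Call:
move_arm(
  increments=[0, 0, 0, 0.005, 0, 0.001, 0.045, 0, 0, 0, 0.015, 0, 0.001, 0.045, 0, 0, 0, 0.03, 0, 0.001, 0.045, 0, 0, 0, 0.046, 0, 0.001, 0.045, 0, 0, 0, 0.06, 0, 0.001, 0.045, 0, 0, 0, 0.069, 0, 0.001, 0.045, 0, 0, 0, 0.074, 0, 0.001, 0.045, 0, 0, 0, 0.077, 0, 0.001, 0.045, 0, 0, 0, 0.078, 0, 0.001, 0.045, 0, 0, 0, 0.079, 0, 0.001, 0.045, 0, 0, 0, 0.08, 0, 0.001, 0.045],
)

```text
time_s: 7.58
tcp_pos: [0.6178, -0.208, 0.0733]
ee_rot: [[0.002, -0.297, 0.955], [-0.0, 0.955, 0.297], [-1.0, -0.001, 0.001]]
wrist_force: [-0.5, -0.6, -1.1]
gripper_width: 0.628
```

Call:
move_arm(
  increments=[0, 0, 0, 0.001, 0, 0, 0.045, 0, 0, 0, 0.002, 0, 0, 0.045, 0, 0, 0, 0.003, 0, 0, 0.045, 0, 0, 0, 0.003, 0, 0, 0.045],
)

```text
time_s: 7.92
tcp_pos: [0.6173, -0.208, 0.0697]
ee_rot: [[0.0, -0.297, 0.955], [-0.0, 0.955, 0.297], [-1.0, -0.0, 0.0]]
wrist_force: [0.8, 0.2, -1.6]
gripper_width: 0.63
```

Call:
move_arm(
  increments=[0, 0, 0, 0.0007, 0, 0, 0.045, 0, 0, 0, 0.0015, 0, 0, 0.045, 0, 0, 0, 0.0015, 0, 0, 0.045],
)

```text
time_s: 8.17
tcp_pos: [0.6175, -0.2079, 0.0696]
ee_rot: [[0.001, -0.298, 0.955], [-0.0, 0.955, 0.298], [-1.0, -0.001, 0.001]]
wrist_force: [-2.2, 1.2, 5.6]
gripper_width: 0.632
```

```bash
python3 - <<'E'
from h import *
b=r.capture('side');save('s5',cv2.resize(b[130:230,240:360],(720,600)))
E
```

```text
(no output)
```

View pics/s5.png

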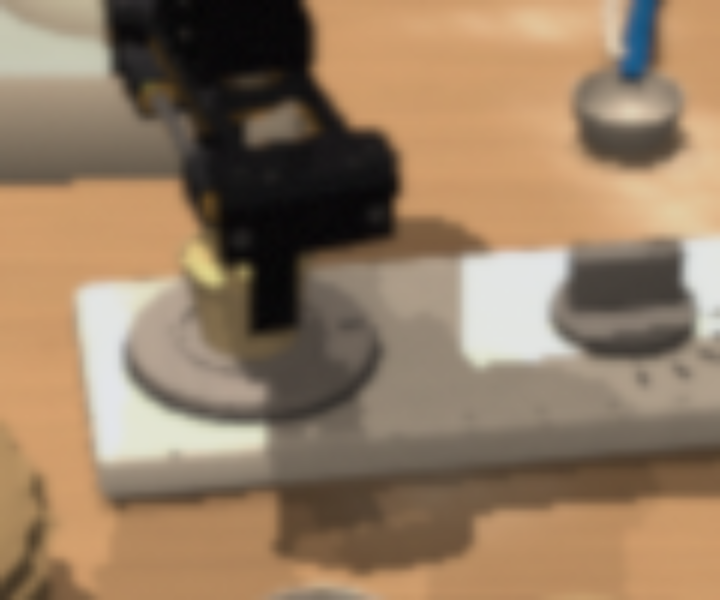

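The cup's foot is on the plate, inside the ring, and the contact force is about 7 N. I let go.

Call:
move_arm(
  increments=[0, 0, 0, 0, 0, 0, 0.055, 0, 0, 0, 0, 0, 0, 0.06, 0, 0, 0, 0, 0, 0, 0.07, 0, 0, 0, 0, 0, 0, 0.087, 0, 0, 0, 0, 0, 0, 0.087, 0, 0, 0, 0, 0, 0, 0.087],
)

```text
time_s: 8.72
tcp_pos: [0.6171, -0.2079, 0.0677]
ee_rot: [[-0.0, -0.297, 0.955], [0.0, 0.955, 0.297], [-1.0, 0.0, -0.0]]
wrist_force: [-0.1, -0.9, 0.2]
gripper_width: 0.905
```

Call:
move_arm(
  increments=[0, 0, 0, -0.005, 0, 0, 0.087, 0, 0, 0, -0.015, 0, 0, 0.087, 0, 0, 0, -0.03, 0, 0, 0.087, 0, 0, 0, -0.05, 0, 0, 0.087, 0, 0, 0, -0.07, 0, 0, 0.087, 0, 0, 0, -0.085, 0, 0, 0.087, 0, 0, 0, -0.09, 0, 0, 0.087],
)

```text
time_s: 9.3
tcp_pos: [0.619, -0.2084, 0.1623]
ee_rot: [[0.007, -0.298, 0.955], [-0.002, 0.955, 0.298], [-1.0, -0.003, 0.006]]
wrist_force: [-0.2, 0.1, 0.4]
gripper_width: 0.998
```

```bash
python3 - <<'E'
from h import *
s=r.sense();a=r.capture('wrist');b=r.capture('side');save('s6',cv2.resize(b[130:230,240:360],(720,600)));save('w6',a)
print(s['time_s'],s['tcp_pos'],s['gripper_width'])
E
```

```text
9.3 [ 0.61896633 -0.20838395  0.16233932] 0.9975963443353507
```

View pics/s6.png

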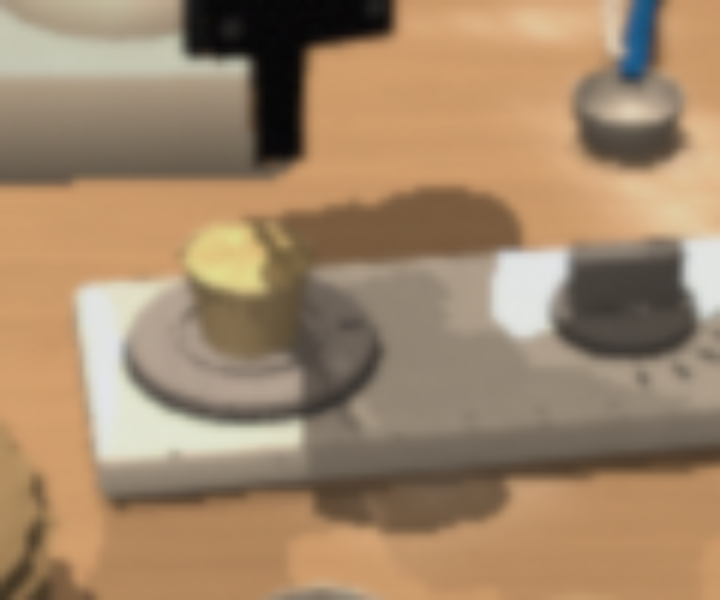

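View pics/w6.png

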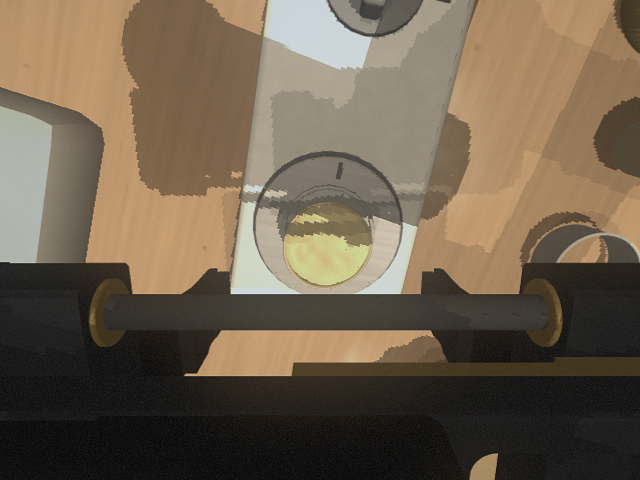

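The cup stands upright inside the ring; in the wrist view it is at (328,244), with the ring around it. Now to above the dial, turning 10.4° to match the bar.

Call:
move_arm(
  increments=[0.5, 0, 0, 0, 0.002, -0.01, 0.087, 2, 0, 0, 0, 0.005, -0.03, 0.087, 3.5, 0, 0, 0, 0.01, -0.055, 0.087, 5, 0, 0, 0, 0.015, -0.085, 0.087, 6.5, 0, 0, 0, 0.02, -0.112, 0.087, 8, 0, 0, 0, 0.025, -0.135, 0.087, 9.5, 0, 0, 0, 0.028, -0.152, 0.087, 10.4, 0, 0, 0, 0.03, -0.162, 0.087, 10.4, 0, 0, 0, 0.03, -0.166, 0.087, 10.4, 0, 0, 0, 0.03, -0.166, 0.087, 10.4, 0, 0, 0, 0.03, -0.166, 0.087],
)

```text
time_s: 10.32
tcp_pos: [0.4507, -0.2287, 0.1579]
ee_rot: [[0.0, -0.121, 0.993], [-0.0, 0.993, 0.121], [-1.0, -0.0, 0.0]]
wrist_force: [0.0, 0.4, 0.2]
gripper_width: 0.998
```

```bash
python3 - <<'E'
from h import *
s=r.sense();a=r.capture('wrist');save('w7',a)
print(s['time_s'],s['tcp_pos'],s['joints'],np.round(s['ee_rot'],3).tolist());C=cam('wrist',s)
print(proj(C,[.45,-.2286,.07]),proj(C,[.45,-.2286,.04]))
for k in(-.026,.026): print(proj(C,[.45+k*.9927,-.2286+k*.1207,.07]))
E
```

```text
10.3167 [ 0.45065091 -0.22872197  0.15794768] [-8.47015141e+00  1.44053183e+01 -2.21724405e+01  1.17157853e-02
 -5.33946438e+01 -7.46140363e+01] [[0.0, -0.121, 0.993], [-0.0, 0.993, 0.121], [-1.0, -0.0, 0.0]]
[325.02640471 244.2794566 ] [325.07411707 233.73477075]
[325.04917986 205.40479008]
[325.00474559 281.24919485]
```

View pics/w7.png

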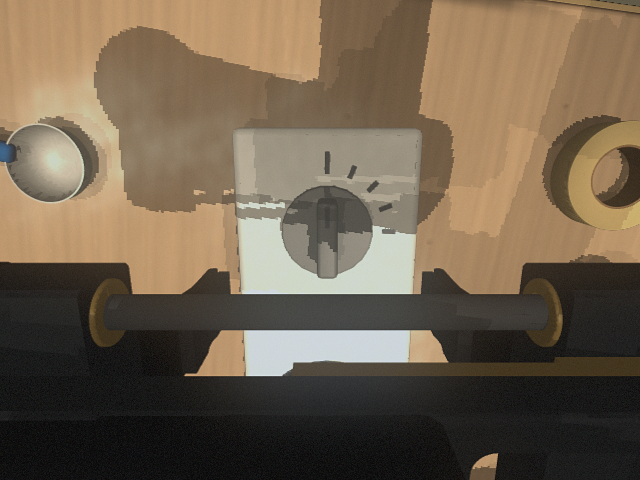

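The bar is at (327,238), vertical in the image, and the skirt centre is at (326,231), within 2 mm of prediction. I shift slightly and go down.

Call:
move_arm(
  increments=[0, 0, 0, 0.01, 0.0007, -0.0015, 0.087, 0, 0, 0, 0.03, 0.0007, -0.0015, 0.087, 0, 0, 0, 0.055, 0.0007, -0.0015, 0.07, 0, 0, 0, 0.078, 0.0007, -0.0015, 0.06, 0, 0, 0, 0.093, 0.0007, -0.0015, 0.05, 0, 0, 0, 0.101, 0.0007, -0.0015, 0.05, 0, 0, 0, 0.104, 0.0007, -0.0015, 0.05, 0, 0, 0, 0.105, 0.0007, -0.0015, 0.05, 0, 0, 0, 0.105, 0.0007, -0.0015, 0.05],
)

```text
time_s: 11.12
tcp_pos: [0.4491, -0.2282, 0.0535]
ee_rot: [[0.001, -0.121, 0.993], [-0.0, 0.993, 0.121], [-1.0, -0.001, 0.001]]
wrist_force: [-0.1, 0.1, 0.1]
gripper_width: 0.6
```

```bash
python3 - <<'E'
from h import *
s=r.sense();a=r.capture('wrist');save('w8',a)
print(s['time_s'],s['tcp_pos'],s['wrist_force'])
C=cam('wrist',s); print(proj(C,[s['tcp_pos'][0],s['tcp_pos'][1],.07]))
E
```

```text
11.1167 [ 0.44913926 -0.22819136  0.05350619] [-0.10765158  0.05967372  0.11024741]
[324.20148335 314.41144989]
```

View pics/w8.png

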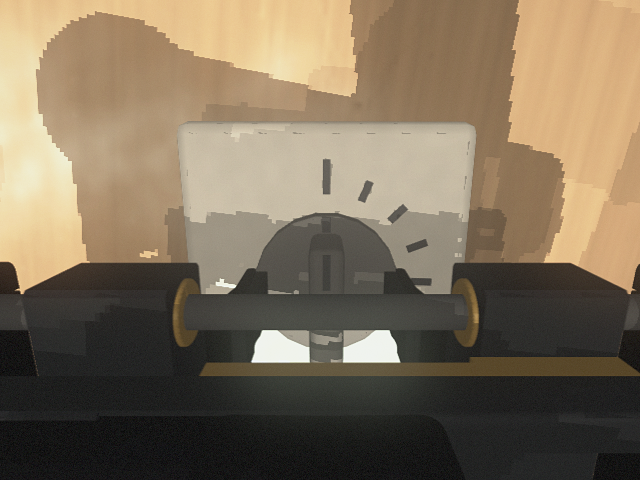

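Call:
move_arm(
  increments=[0, 0, 0, 0, 0, 0, 0.03, 0, 0, 0, 0, 0, 0, 0.015, 0, 0, 0, 0, 0, 0, 0.005, 0, 0, 0, 0, 0, 0, 0.0, 0, 0, 0, 0, 0, 0, 0.0, 0, 0, 0, 0, 0, 0, 0.0, 0, 0, 0, 0, 0, 0, 0.0],
)

```text
time_s: 11.75
tcp_pos: [0.4483, -0.2281, 0.0531]
ee_rot: [[0.0, -0.12, 0.993], [-0.0, 0.993, 0.12], [-1.0, -0.0, 0.0]]
wrist_force: [0.1, -0.1, 0.7]
gripper_width: 0.159
```

```bash
python3 - <<'E'
from h import *
s=r.sense();a=r.capture('wrist');save('w9',a)
C=cam('wrist',s); print(proj(C,[.449,-.228,.04]),s['wrist_force'],s['moment'],s['gripper_width'])
E
```

```text
[324.41005875 288.29592447] [ 0.12419651 -0.12409212  0.65096899] [-0.02216802  0.06182333 -0.06474255] 0.15882980770334587
```

Call:
move_arm(
  increments=[2, 0, 0, 0, 0, 0, 0, 5, 0, 0, 0, 0, 0, 0, 8, 0, 0, 0, 0, 0, 0, 11, 0, 0, 0, 0, 0, 0, 14, 0, 0, 0, 0, 0, 0, 17, 0, 0, 0, 0, 0, 0, 20, 0, 0, 0, 0, 0, 0, 23, 0, 0, 0, 0, 0, 0, 26, 0, 0, 0, 0, 0, 0, 29, 0, 0, 0, 0, 0, 0, 30, 0, 0, 0, 0, 0, 0, 30, 0, 0, 0, 0, 0, 0],
)

```text
time_s: 12.8
tcp_pos: [0.4483, -0.228, 0.0531]
ee_rot: [[-0.0, 0.392, 0.92], [0.0, 0.92, -0.392], [-1.0, 0.0, -0.0]]
wrist_force: [0.3, 2.0, 0.9]
gripper_width: 0.157
```

```bash
python3 - <<'E'
from h import *
s=r.sense();a=r.capture('wrist');save('w10',a);b=r.capture('side');save('s10',cv2.resize(b[130:230,240:400],(800,500)))
print(s['wrist_force'],s['moment'],s['gripper_width'],s['tcp_pos'])
E
```

```text
[0.3101139  1.97446933 0.94471351] [0.48813288 0.03363327 0.19349748] 0.1572844714653763 [ 0.44825513 -0.22795349  0.05310138]
```

View pics/w10.png

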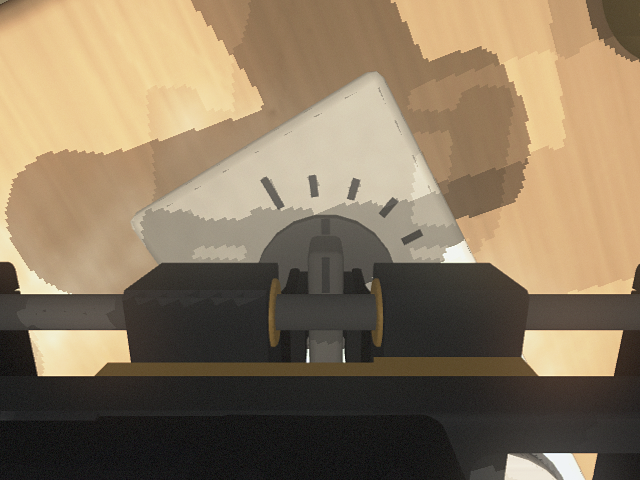

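View pics/s10.png

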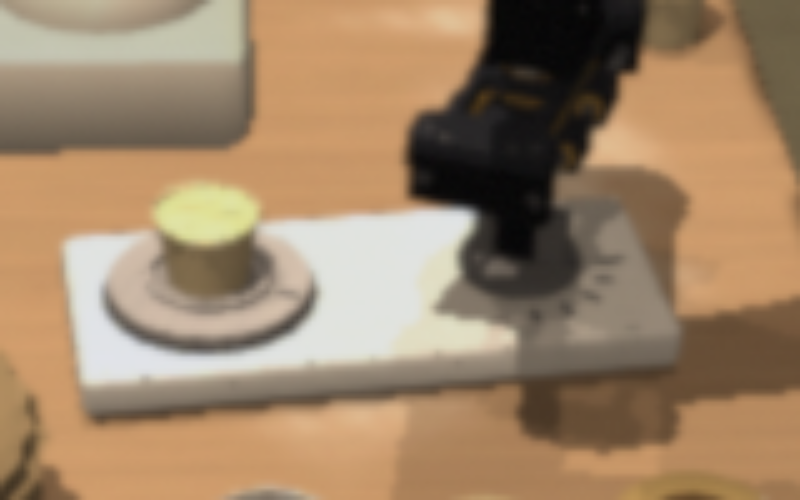

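The bar still points straight up in the wrist view, past the first mark and between it and the second, so the dial follows without slipping. Forces are low, so I continue to the third.

Call:
move_arm(
  increments=[3, 0, 0, 0, 0, 0, 0, 7, 0, 0, 0, 0, 0, 0, 11, 0, 0, 0, 0, 0, 0, 15, 0, 0, 0, 0, 0, 0, 19, 0, 0, 0, 0, 0, 0, 23, 0, 0, 0, 0, 0, 0, 27, 0, 0, 0, 0, 0, 0, 31, 0, 0, 0, 0, 0, 0, 35, 0, 0, 0, 0, 0, 0, 38, 0, 0, 0, 0, 0, 0, 39, 0, 0, 0, 0, 0, 0, 39, 0, 0, 0, 0, 0, 0],
)

```text
time_s: 13.9
tcp_pos: [0.4484, -0.2279, 0.0531]
ee_rot: [[0.0, 0.883, 0.469], [0.0, 0.469, -0.883], [-1.0, 0.0, -0.0]]
wrist_force: [0.3, 3.7, 0.8]
gripper_width: 0.16
```

Call:
move_arm(
  increments=[0, 0, 0, 0, 0, 0, 0, 0, 0, 0, 0, 0, 0, 0, 0, 0, 0, 0, 0, 0, 0],
)

```text
time_s: 14.15
tcp_pos: [0.4484, -0.2279, 0.0531]
ee_rot: [[0.0, 0.883, 0.468], [0.0, 0.468, -0.883], [-1.0, 0.0, 0.0]]
wrist_force: [0.2, 4.8, 2.4]
gripper_width: 0.157
```

```bash
python3 - <<'E'
from h import *
s=r.sense();a=r.capture('wrist');save('w11',a);b=r.capture('side');save('s11',cv2.resize(b[130:270,220:420],(800,560)));t=r.capture('top');save('t11',cv2.resize(t[170:370,300:540],(720,600)))
print(s['wrist_force'],s['moment'],s['gripper_width'],s['tcp_pos'],s['joints'])
R=np.array(s['ee_rot']);j=R[:,1];print('turn deg from housing:',96.93-np.degrees(np.arctan2(j[1],j[0])))
E
```

```text
[0.16322568 4.75778167 2.44444865] [ 1.3289912  -0.10917664  0.19225786] 0.157135892251935 [ 0.44842326 -0.22789542  0.05312999] [-8.42643126e+00  2.24372452e+01 -2.92812690e+01 -2.36838518e-02
 -3.82607501e+01 -1.43621706e+02]
turn deg from housing: 68.9967315697761
```

View pics/w11.png

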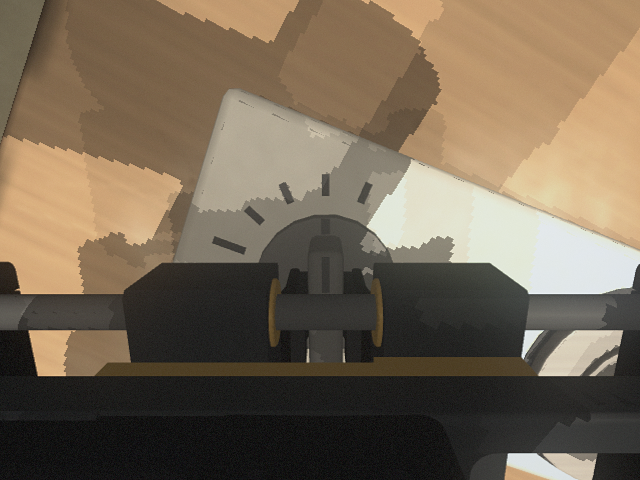

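View pics/s11.png

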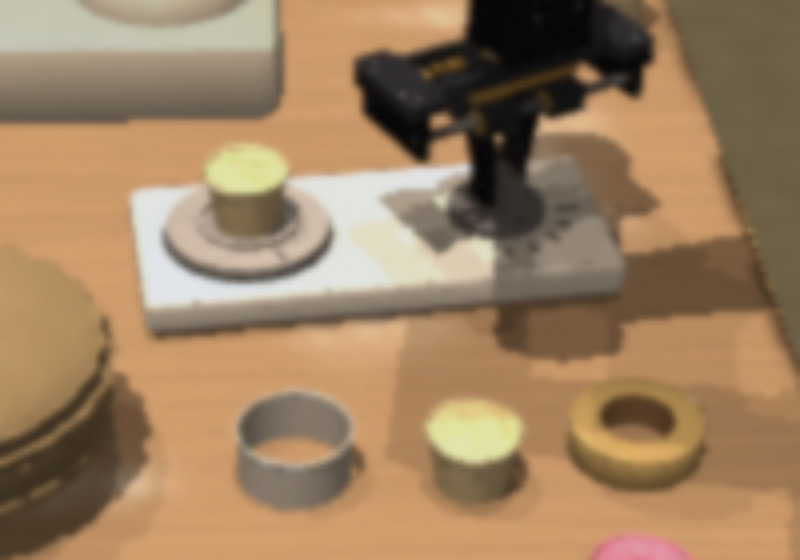

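View pics/t11.png

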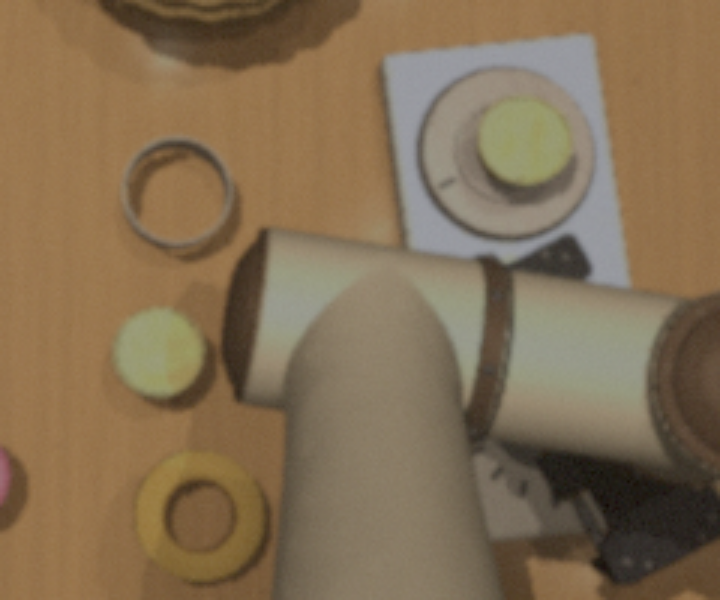

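The bar lines up with the fourth mark, which is the third click, and the measured turn is 69.0° (1.20 rad). The cup is upright in the ring, allowing for parallax, and the bystanders are untouched. I hand in with the grip still closed.

```bash
python3 -c "
from h import *
print(r.finish_job())"
```

```text
the job is handed in; nothing more can be done
None
```

The filled cup stands upright, let go, inside the ring on the turntable plate. The dial is at its third click with the gripper still closed on it. I handed the job in at about 14 s of the 48 s allowed.

What the last checks showed:
- **Dial:** the tool had turned 69.0° (about 1.20 rad) clockwise from rest. The bar was in line with the third-click mark and had not slipped in the jaws. Wrist force was about 5 N.
- **Cup:** upright and inside the ring in the side view. It looks off-centre in the top view, by about the parallax expected from its height.
- **Bystanders:** the other cup, the tape and the ring cutter look undisturbed.

The cameras disagreed by 2 to 5 mm on some positions, which was within the clearances. No check failed, and the hand-in gave no verdict.

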